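# Stack the enlarger's light cells on the carrier plate

## Robot

A 6-joint arm with a two-finger parallel gripper is mounted at the origin on the work surface. World frame = base frame: x ahead of the robot, y to its left, z up, the work surface at z = 0. Lengths are in mm, angles in rad, forces in N, time in s.
With the tool pointing down it reaches from about 350 to 875 mm from the base axis. Payload 4.2 kg.
Tool frame: the origin (TCP) lies midway between the tips of the shut fingers; the grasp point (between the pads) lies 19 mm behind it (robot.grasp_offset is the distance from the TCP to the grasp point, in mm); z points along the fingers, y is the line along which they close (so a half turn about z gives the same grasp; the last joint's range is limited). The gripper opens to 87 mm and grips with 3 to 60 N. Pads are 19 mm wide; open, the fingers measure 117 mm over their backs; the gripper's body (75 mm by 190 mm) begins 51 mm behind the grasp point.
Start: joints at [1.473, 0.385, 0.008, 0, -1.194, -0.259], TCP at [218.266, 585.627, 222.55] pointing down, gripper open.
Joint ranges: [-3.14, 3.14], [-1.21, 2.06], [-1.07, 1.41], [-3.16, 2.05], [-2.99, -0.16], [-3.1, 3.1]. Speed limits (rad/s): [2.79, 2.79, 3.14, 3.14, 3.14, 3.14].

## Interface

Orientations are given as a 3x3 rotation matrix whose columns are the frame's x, y, z axes.
In Python, from bench import robot gives the robot as it stands.
- The arm moves only by the tool move_arm, never from a script. Its arguments are lists of equal length, an entry for each row: "xyz": the shift along the tool's x, y, z in mm, a list of three; "rotation": the turn, a rotation vector about the tool's x, y, z in degrees, a list of three; "hand": the closure, from 0 (fully open) to 1 (shut). In form: {"xyz": [[dx, dy, dz], ...], "rotation": [[rx, ry, rz], ...], "hand": [hand, ...]}. A call has 1 to 5 rows; each row is the pose to reach, as a shift and turn from the pose commanded when the call began, along the tool's axes at that moment; what a row does not reach only later rows make up. A row lasts 1/10 s, in which the tool goes at most 50 mm and 8.59 degrees, less where a joint would pass 70% of its speed; a pose out of reach is approached as far as the arm can. A call with a gripper value outside its range is refused whole. The fingers move at their own pace and stop on an object; "grip_force" is the grip in N (left out, the last holds). Time passes only in rows, so rows that repeat a pose let the fingers close. It gives the time, the measured TCP pose, the force, the opening and the grip force at its end, in the units of the state.
- robot.get_obs(): the state, without advancing time (a new reading comes with each control period).
- robot.get_image(name): name is "scene" or "top"; returns a dict with "color" (384x512x3 uint8, blue, green, red), "depth" (384x512 float32, mm along the optical axis (not along the pixel's ray), 0 where there is no reading), "fx", "fy", "cx", "cy" (pixels), "distortion" ([k1, k2, p1, p2, k3] as OpenCV has them; the pictures are not rectified), "T" (4x4, takes a point from camera to world coordinates). Camera axes: x right, y up, looking along -z (the intrinsics and any distortion apply to the point x, -y, -z); pixel columns grow to the right and rows downward; lengths in mm; the calibration is good to about 2 mm. A picture is of the moment at which its call begins.
- robot.job_done(): hands the job in; it is judged then, once.
The state is a dict: "t": time; "joint_positions": joint angles; "qd": joint speeds; "joint_efforts": joint torques, N m; "tcp_pos": TCP position; "eef_rot": TCP orientation; "ft_force": force on the tool from outside, world axes, zero at the start; "wrist_torque": the same for the moment, N m; "opening": finger opening in mm; "grip_force": force on a finger pad.
Only numpy, scipy, OpenCV 4.12 (cv2) and the standard library are available. Lean on these libraries where they do the work, as an engineer would, in place of code of your own. Each camera call takes 0.05 s, during which the arm holds its last target. There are 200 camera calls.

## Task

Rebuild the enlarger's light stack on the black carrier plate: first the thick silver condenser cell, then the green heat-glass cell on top of it, then the white opal cell on top of that, each lying flat and centred over the yellow circle on the plate. They are glass, so set each one down rather than dropping it, let go, and leave the amber cell and the other things on the bench where they are.

Things in the scene. Friction and masses are not known exactly. Their poses are not given: they have to be found in the camera images.
- carrier_top (a point): Carrier plate: black square plate 150 x 150 mm, 8 mm thick, fixed on the table, flat on top, with a thin yellow circle (72 mm outer diameter, painted, flat) and a yellow dot at its centre. The point is the centre of its top face, 8 mm above the table; z is up.
- condenser_center (a point): Flat round cell, 62 mm in diameter and 26 mm thick, about 200 g, bright silver rim with a pale blue glass face. Starts lying flat on the table, face up. The point is at its centre, half-way up; z is its axis, up. Round, so its yaw means nothing; it is picked up across its diameter.
- heatglass_center (a point): Flat round cell, 62 mm in diameter and 18 mm thick, about 100 g, black rim with a green glass face. Starts lying flat on the table, face up. The point is at its centre, half-way up; z is its axis, up. Round, so its yaw means nothing; it is picked up across its diameter.
- opal_center (a point): Flat round cell, 62 mm in diameter and 18 mm thick, about 90 g, black rim with a white face. Starts lying flat on the table, face up. The point is at its centre, half-way up; z is its axis, up. Round, so its yaw means nothing; it is picked up across its diameter.
- amber_center (a point): Flat round cell, 62 mm in diameter and 18 mm thick, about 90 g, black rim with an amber-orange face. Not wanted: leave it. Starts lying flat on the table, face up. The point is at its centre, half-way up; z is its axis, up. Round, so its yaw means nothing; it is picked up across its diameter. It lies among the other three.
- duster: Bystander: blue air-duster can standing upright, 60 mm in diameter, 200 mm high, on the far part of the table, between the cells and the plate. Origin at the centre of its underside.
- glass: Bystander: empty drinking glass, 76 mm across the rim, 85 mm high, to the left of the carrier plate. Origin at the centre of its underside.
- brush: Bystander: wooden-handled brush, 170 mm long, lying on the far part of the table. Origin under its middle.
- focuser: Bystander: grain focuser, a black foot 70 x 60 mm with an upright eyepiece tube, 102 mm high, to the right of the cells. Origin at the centre of its underside.
Things that resemble listed ones, but are neither listed nor needed, are in the scene too. There is more than one size of the part that bears carrier_top; the job needs the smaller.

How it is judged:
By the outcome, as a careful person would: the job done as asked, in the order asked, and still so for the second after the job is handed in, with the robot touching nothing.
It also fails if it takes over 67 s, if anything falls off the work surface, if the arm or the gripper's body presses on something with over 40 N, if the wrist force passes 120 N, or if a joint passes its speed limit or range.

## Working session

There is one attempt and no reset: what is moved stays moved. The work goes in short steps, Python scripts to look and compute and a tool call to move; the robot and the scene stay as the last step left them, time stands still between calls to the robot, and variables do not carry over. Pictures are saved under pics/ and viewed, at most 10 in all, crops included, and the job is handed in when it is done.

Besides the shell and the picture viewer there is one more tool, called after "Call:" by a JSON object that holds its "name" and its "arguments". move_arm: Moves the arm, as the interface text tells. Its arguments: {"type":"object","properties":{"xyz":{"type":"array"},"rotation":{"type":"array"},"hand":{"type":"array"},"grip_force":{"type":"number"}},"required":["xyz","rotation","hand"]}

```bash
mkdir -p pics; cat > h.py <<'E'
import numpy as np, cv2, pickle
from bench import robot
def grab(n):
    im=robot.get_image(n); pickle.dump(im,open(n+'.pkl','wb')); return im
def ray(im,u,v):
    K=np.array([[im['fx'],0,im['cx']],[0,im['fy'],im['cy']],[0,0,1.]])
    p=cv2.undistortPoints(np.array([[[u,v]]],float),K,np.array(im['distortion'],float))[0,0]
    return np.array([p[0],-p[1],-1.])
def at_z(im,u,v,z):
    T=np.array(im['T']); d=T[:3,:3]@ray(im,u,v); o=T[:3,3]
    return o+d*(z-o[2])/d[2]
def at_d(im,u,v):
    T=np.array(im['T']); return T[:3,3]+T[:3,:3]@ray(im,u,v)*im['depth'][int(v),int(u)]
E
python3 - <<'E'
from h import *
o=robot.get_obs(); print(o['eef_rot'],o['tcp_pos'],o['opening'],o['t'])
for n in('scene','top'):
    im=grab(n); cv2.imwrite(f'pics/{n}0.png',cv2.resize(im['color'],(800,600),interpolation=cv2.INTER_CUBIC)); print(n,np.round(im['T'],3).tolist())
E
```

```text
[[ 9.36961300e-01 -3.49432465e-01 -6.88194541e-04]
 [-3.49433132e-01 -9.36958970e-01 -2.09140959e-03]
 [ 8.59963623e-05  2.20004783e-03 -9.99997576e-01]] [218.04888265 585.06444729 221.46027594] 86.9882444325562 0.0
scene [[-0.227, -0.71, 0.667, 1338.13], [0.974, -0.152, 0.171, 228.794], [-0.02, 0.688, 0.725, 919.616], [0.0, 0.0, 0.0, 1.0]]
top [[-0.006, 0.989, -0.146, 347.545], [-1.0, -0.004, 0.015, 14.878], [0.014, 0.146, 0.989, 1360.881], [0.0, 0.0, 0.0, 1.0]]
```

View pics/top0.png

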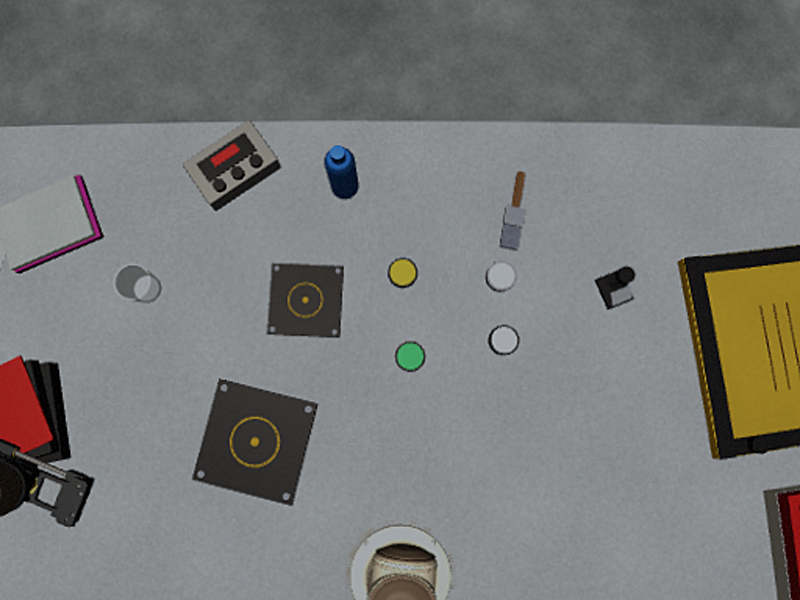

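View pics/scene0.png

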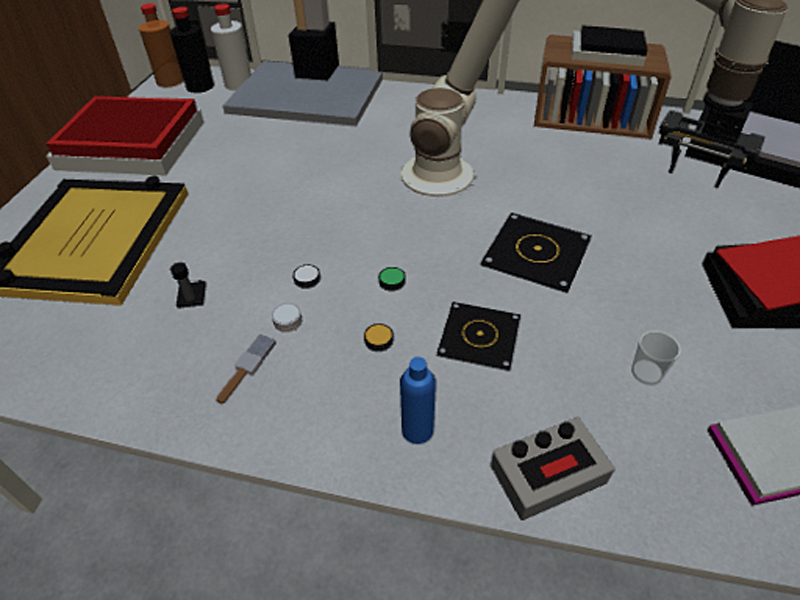

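In the top view (800x600 pixels) there are two carrier plates, at (305,300) and (255,441). The job needs the smaller, which looks like (305,300). There are two pale discs: (501,276) has a silver rim, so it should be the condenser, and (503,340) has a black rim, so the opal. Green is at (410,356) and amber at (402,272). I'll confirm this in an enlarged crop and measure.

```bash
python3 - <<'E'
from h import *
im=pickle.load(open('top.pkl','rb')); c=im['color']
crop=c[160:245,165:340]; cv2.imwrite('pics/crop1.png',cv2.resize(crop,None,fx=4.5,fy=4.5,interpolation=cv2.INTER_CUBIC))
s=.64
# refine discs: segment by difference from bench (bg median) near guess
for n,u,v,z in [('cond',501,276,26),('opal',503,340,18),('green',410,356,18),('amber',402,272,18)]:
    u,v=u*s,v*s; r=18
    u0,v0=int(u)-r,int(v)-r
    p=c[v0:v0+2*r,u0:u0+2*r].astype(float); bg=np.median(p[:3].reshape(-1,3),0)
    m=(np.abs(p-bg).sum(2)>60).astype(np.uint8)
    k,l,st,ce=cv2.connectedComponentsWithStats(m); i=1+np.argmax(st[1:,4])
    cu,cv_=u0+st[i,0]+(st[i,2]-1)/2,v0+st[i,1]+(st[i,3]-1)/2
    P=at_z(im,cu,cv_,z*.7); print(n,(cu,cv_),st[i],np.round(P,1),'depth pt',np.round(at_d(im,cu,cv_),1), 'diam',np.round(st[i,2]*im['depth'][int(cv_),int(cu)]/im['fx'],1))
hsv=cv2.cvtColor(c,cv2.COLOR_BGR2HSV)
for n,u,v in [('small',305,300),('big',255,441)]:
    u,v=int(u*s),int(v*s); r=20
    m=cv2.inRange(hsv[v-r:v+r,u-r:u+r],(12,90,70),(40,255,255)); ys,xs=np.nonzero(m)
    (a,b),(w,h),_=cv2.fitEllipse(cv2.convexHull(np.c_[xs,ys].astype(np.float32)))
    print(n,a+u-r,b+v-r,np.round(at_z(im,a+u-r,b+v-r,8),1),np.round(at_d(im,a+u-r,b+v-r),1),'dia',w*im['depth'][v,u]/im['fx'],h*im['depth'][v,u]/im['fx'])
E
```

```text
cond (np.float64(319.0), np.float64(176.5)) [  8   9  19  20 241] [ 601.2 -207.7   18.2] depth pt [ 597.9 -204.8   35.7] diam 60.5
opal (np.float64(322.0), np.float64(217.5)) [  9   9  21  20 302] [ 468.7 -214.7   12.6] depth pt [ 468.  -213.3   20.4] diam 66.7
green (np.float64(262.5), np.float64(227.5)) [  9   9  20  20 315] [437.8 -23.8  12.6] depth pt [437.6 -23.7  14.6] diam 63.5
amber (np.float64(257.5), np.float64(174.5)) [  9   9  20  20 312] [609.3  -8.9  12.6] depth pt [608.1  -8.8  18.5] diam 64.4
small 194.8770351409912 191.58108711242676 [554.8 193.5   8. ] [554.8 193.5   7.8] dia 73.36238 75.28182
big 162.61526679992676 282.4511203765869 [266.1 291.5   8. ] [266.5 290.1  14.9] dia 100.59109 103.690384
```

View pics/crop1.png

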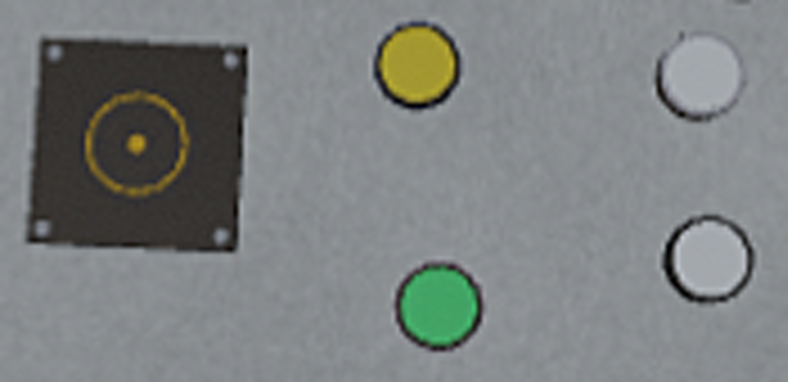

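```bash
python3 - <<'E'
from h import *
t=pickle.load(open('top.pkl','rb')); s=pickle.load(open('scene.pkl','rb'))
R=np.array(robot.get_obs()['eef_rot']); p=np.array(robot.get_obs()['tcp_pos'])
for n,a,b,z in [('cond',(701,76),(287,313),26),('green',(439,306),(392,275),18),('opal',(710,259),(306.5,271.5),18),('plate',(136,144),(480,333),8)]:
    A=at_z(t,165+(a[0]+.5)/4.5-.5,160+(a[1]+.5)/4.5-.5,z); B=at_z(s,b[0]*.64-.2,b[1]*.64-.2,z)
    print(n,np.round(A,1),np.round(B,1),'tool shift',np.round(R.T@(A-p),1))
E
```

```text
cond [ 599.7 -210.9   26. ] [ 600.6 -207.4   26. ] tool shift [635.6 612.1 196.8]
green [437.1 -22.5  18. ] [434.9 -20.4  18. ] tool shift [417.5 492.5 204.6]
opal [ 469.3 -215.    18. ] [ 464.  -213.6   18. ] tool shift [514.9 661.5 204.9]
plate [554.7 193.6   8. ] [554.4 195.2   8. ] tool shift [452.1 248.8 214.1]
```

Call:
{"name": "move_arm", "arguments": {"xyz": [[176, 170, 20], [176, 170, 20], [176, 170, 20], [176, 170, 20], [176, 170, 20]], "rotation": [[0, 0, 0], [0, 0, 0], [0, 0, 0], [0, 0, 0], [0, 0, 0]], "hand": [0, 0, 0, 0, 0], "grip_force": 20}}

```text
t: 0.6
tcp_pos: [324.0, 362.4, 202.1]
eef_rot: [[0.937, -0.349, -0.001], [-0.349, -0.937, -0.001], [-0.0, 0.001, -1.0]]
ft_force: [0.8, 1.0, 0.4]
opening: 87.0
grip_force: 0.0
```

Call:
{"name": "move_arm", "arguments": {"xyz": [[176, 170, 20], [176, 170, 20], [176, 170, 20], [176, 170, 20], [176, 170, 20]], "rotation": [[0, 0, 0], [0, 0, 0], [0, 0, 0], [0, 0, 0], [0, 0, 0]], "hand": [0, 0, 0, 0, 0]}}

```text
t: 1.1
tcp_pos: [429.5, 141.9, 182.3]
eef_rot: [[0.937, -0.349, -0.0], [-0.349, -0.937, -0.0], [-0.0, 0.0, -1.0]]
ft_force: [0.3, 0.6, 0.1]
opening: 87.1
grip_force: 0.0
```

Call:
{"name": "move_arm", "arguments": {"xyz": [[176, 170, 20], [176, 170, 20], [176, 170, 20], [176, 170, 20], [176, 170, 20]], "rotation": [[0, 0, 0], [0, 0, 0], [0, 0, 0], [0, 0, 0], [0, 0, 0]], "hand": [0, 0, 0, 0, 0]}}

```text
t: 1.6
tcp_pos: [535.2, -78.9, 162.0]
eef_rot: [[0.937, -0.35, -0.001], [-0.35, -0.937, 0.0], [-0.001, 0.0, -1.0]]
ft_force: [1.0, 0.9, -0.3]
opening: 86.9
grip_force: 0.0
```

Call:
{"name": "move_arm", "arguments": {"xyz": [[107, 101, 20], [107, 101, 20], [107, 101, 20], [107, 101, 20], [107, 101, 20]], "rotation": [[0, 0, 0], [0, 0, 0], [0, 0, 0], [0, 0, 0], [0, 0, 0]], "hand": [0, 0, 0, 0, 0]}}

```text
t: 2.1
tcp_pos: [599.2, -209.8, 140.9]
eef_rot: [[0.936, -0.352, -0.003], [-0.352, -0.936, 0.001], [-0.003, 0.0, -1.0]]
ft_force: [0.2, 0.8, 0.9]
opening: 87.2
grip_force: 0.0
```

Call:
{"name": "move_arm", "arguments": {"xyz": [[0, 0, 45], [0, 0, 85], [0, 0, 110], [0, 0, 125], [0, 0, 135]], "rotation": [[0, 0, 0], [0, 0, 0], [0, 0, 0], [0, 0, 0], [0, 0, 0]], "hand": [0, 0, 0, 0, 0]}}

```text
t: 2.6
tcp_pos: [598.9, -207.2, 6.5]
eef_rot: [[0.938, -0.348, -0.002], [-0.348, -0.938, 0.0], [-0.002, 0.0, -1.0]]
ft_force: [-0.5, -0.7, -0.5]
opening: 87.0
grip_force: 0.0
```

Call:
{"name": "move_arm", "arguments": {"xyz": [[0, 0, 0], [0, 0, 0], [0, 0, 0], [0, 0, 0], [0, 0, 0]], "rotation": [[0, 0, 0], [0, 0, 0], [0, 0, 0], [0, 0, 0], [0, 0, 0]], "hand": [0.15, 0.2, 0.25, 0.3, 0.35]}}

```text
t: 3.1
tcp_pos: [600.4, -209.1, 8.8]
eef_rot: [[0.937, -0.349, 0.002], [-0.349, -0.937, -0.001], [0.002, 0.0, -1.0]]
ft_force: [-0.0, -1.2, 3.7]
opening: 61.9
grip_force: 20.0
```

Call:
{"name": "move_arm", "arguments": {"xyz": [[0, 0, 0], [0, 0, 0], [0, 0, 0], [0, 0, 0], [0, 0, 0]], "rotation": [[0, 0, 0], [0, 0, 0], [0, 0, 0], [0, 0, 0], [0, 0, 0]], "hand": [0.5, 0.5, 0.5, 0.5, 0.5]}}

```text
t: 3.6
tcp_pos: [600.3, -209.1, 8.8]
eef_rot: [[0.937, -0.349, 0.001], [-0.349, -0.937, -0.001], [0.001, 0.0, -1.0]]
ft_force: [-2.1, -1.1, 6.0]
opening: 61.7
grip_force: 20.0
```

Call:
{"name": "move_arm", "arguments": {"xyz": [[0, 0, -15], [0, 0, -50], [0, 0, -90], [0, 0, -90], [0, 0, -90]], "rotation": [[0, 0, 0], [0, 0, 0], [0, 0, 0], [0, 0, 0], [0, 0, 0]], "hand": [0.5, 0.5, 0.5, 0.5, 0.5]}}

```text
t: 4.1
tcp_pos: [600.1, -208.3, 98.8]
eef_rot: [[0.937, -0.35, 0.002], [-0.35, -0.937, 0.001], [0.002, -0.001, -1.0]]
ft_force: [-0.7, 0.8, -2.6]
opening: 61.4
grip_force: 20.0
```

Call:
{"name": "move_arm", "arguments": {"xyz": [[-10, -20, 0], [-27, -54, 0], [-47, -92, 0], [-67, -132, 0], [-87, -172, 0]], "rotation": [[0, 0, 0], [0, 0, 0], [0, 0, 0], [0, 0, 0], [0, 0, 0]], "hand": [0.5, 0.5, 0.5, 0.5, 0.5]}}

```text
t: 4.6
tcp_pos: [576.5, -15.8, 95.7]
eef_rot: [[0.937, -0.35, -0.004], [-0.35, -0.937, -0.0], [-0.004, 0.002, -1.0]]
ft_force: [0.9, -0.1, -1.2]
opening: 61.3
grip_force: 20.0
```

Call:
{"name": "move_arm", "arguments": {"xyz": [[-20, -40, 0], [-40, -80, 0], [-60, -120, 0], [-80, -160, 0], [-92, -182, 0]], "rotation": [[0, 0, 0], [0, 0, 0], [0, 0, 0], [0, 0, 0], [0, 0, 0]], "hand": [0.5, 0.5, 0.5, 0.5, 0.5]}}

```text
t: 5.1
tcp_pos: [554.2, 188.2, 95.8]
eef_rot: [[0.938, -0.347, -0.003], [-0.347, -0.938, -0.001], [-0.002, 0.002, -1.0]]
ft_force: [0.4, -0.3, -1.4]
opening: 61.4
grip_force: 20.0
```

Call:
{"name": "move_arm", "arguments": {"xyz": [[-4, -8, 0], [-4, -8, 0], [-4, -8, 15], [-4, -8, 35], [-4, -8, 55]], "rotation": [[0, 0, 0], [0, 0, 0], [0, 0, 0], [0, 0, 0], [0, 0, 0]], "hand": [0.5, 0.5, 0.5, 0.5, 0.5]}}

```text
t: 5.6
tcp_pos: [554.5, 192.5, 41.5]
eef_rot: [[0.936, -0.351, -0.001], [-0.351, -0.936, -0.001], [-0.001, 0.001, -1.0]]
ft_force: [-0.2, -0.6, -1.8]
opening: 61.1
grip_force: 20.0
```

Call:
{"name": "move_arm", "arguments": {"xyz": [[0, 0, 8], [0, 0, 15], [0, 0, 20], [0, 0, 20], [0, 0, 20]], "rotation": [[0, 0, 0], [0, 0, 0], [0, 0, 0], [0, 0, 0], [0, 0, 0]], "hand": [0.5, 0.5, 0.5, 0.5, 0.5]}}

```text
t: 6.1
tcp_pos: [555.3, 194.6, 23.1]
eef_rot: [[0.937, -0.349, 0.001], [-0.349, -0.937, 0.001], [0.001, -0.001, -1.0]]
ft_force: [0.1, 1.4, -1.4]
opening: 61.5
grip_force: 20.0
```

Call:
{"name": "move_arm", "arguments": {"xyz": [[0, 0, 2], [0, 0, 4], [0, 0, 5], [0, 0, 5], [0, 0, 5]], "rotation": [[0, 0, 0], [0, 0, 0], [0, 0, 0], [0, 0, 0], [0, 0, 0]], "hand": [0.5, 0.5, 0.5, 0.5, 0.5]}}

```text
t: 6.6
tcp_pos: [554.8, 194.5, 17.6]
eef_rot: [[0.937, -0.349, 0.0], [-0.349, -0.937, -0.0], [0.0, 0.0, -1.0]]
ft_force: [-0.8, 0.1, -2.4]
opening: 61.3
grip_force: 20.0
```

Call:
{"name": "move_arm", "arguments": {"xyz": [[0, 0, 0.5], [0, 0, 1], [0, 0, 1], [0, 0, 1], [0, 0, 1]], "rotation": [[0, 0, 0], [0, 0, 0], [0, 0, 0], [0, 0, 0], [0, 0, 0]], "hand": [0.5, 0.5, 0.5, 0.5, 0.5]}}

```text
t: 7.1
tcp_pos: [554.9, 194.5, 16.8]
eef_rot: [[0.937, -0.349, 0.0], [-0.349, -0.937, 0.0], [0.0, -0.0, -1.0]]
ft_force: [-0.6, 1.1, 1.2]
opening: 61.8
grip_force: 20.0
```

Call:
{"name": "move_arm", "arguments": {"xyz": [[0, 0, 0.5], [0, 0, 0.8], [0, 0, 0.8], [0, 0, 0.8], [0, 0, 0.8]], "rotation": [[0, 0, 0], [0, 0, 0], [0, 0, 0], [0, 0, 0], [0, 0, 0]], "hand": [0.5, 0.5, 0.5, 0.5, 0.5]}}

```text
t: 7.6
tcp_pos: [554.9, 194.5, 16.8]
eef_rot: [[0.937, -0.349, 0.0], [-0.349, -0.937, -0.0], [0.0, -0.0, -1.0]]
ft_force: [-3.1, -0.2, 5.0]
opening: 61.3
grip_force: 20.0
```

Call:
{"name": "move_arm", "arguments": {"xyz": [[0, 0, 0], [0, 0, 0], [0, 0, 0], [0, 0, 0], [0, 0, 0]], "rotation": [[0, 0, 0], [0, 0, 0], [0, 0, 0], [0, 0, 0], [0, 0, 0]], "hand": [0.26, 0.22, 0.1, 0, 0]}}

```text
t: 8.1
tcp_pos: [554.9, 194.4, 15.6]
eef_rot: [[0.937, -0.349, -0.0], [-0.349, -0.937, -0.0], [-0.0, 0.0, -1.0]]
ft_force: [0.5, -0.4, 0.5]
opening: 82.9
grip_force: 0.0
```

Call:
{"name": "move_arm", "arguments": {"xyz": [[0, 0, 0], [0, 0, -20], [0, 0, -60], [0, 0, -100], [0, 0, -100]], "rotation": [[0, 0, 0], [0, 0, 0], [0, 0, 0], [0, 0, 0], [0, 0, 0]], "hand": [0, 0, 0, 0, 0]}}

```text
t: 8.6
tcp_pos: [558.6, 196.4, 122.1]
eef_rot: [[0.937, -0.348, 0.012], [-0.348, -0.937, 0.006], [0.009, -0.01, -1.0]]
ft_force: [0.8, 0.4, -0.2]
opening: 87.1
grip_force: 0.0
```

Call:
{"name": "move_arm", "arguments": {"xyz": [[-7, 48, 0], [-14, 96, 0], [-21, 144, 0], [-28, 192, 0], [-35, 240, 0]], "rotation": [[0, 0, 0], [0, 0, 0], [0, 0, 0], [0, 0, 0], [0, 0, 0]], "hand": [0, 0, 0, 0, 0]}}

```text
t: 9.1
tcp_pos: [436.8, -19.7, 115.6]
eef_rot: [[0.937, -0.349, 0.0], [-0.349, -0.937, 0.0], [0.0, -0.0, -1.0]]
ft_force: [0.6, -0.6, -0.2]
opening: 87.2
grip_force: 0.0
```

```bash
python3 - <<'E'
from h import *
t=grab('top'); s=grab('scene')
a=cv2.resize(t['color'][160:225,160:230],None,fx=6,fy=6,interpolation=cv2.INTER_CUBIC)
b=cv2.resize(s['color'][185:245,275:338],None,fx=6,fy=6,interpolation=cv2.INTER_CUBIC)
o=np.zeros((390,800,3),np.uint8); o[:390,:420]=a; o[:360,420:798]=b; cv2.imwrite('pics/c2.png',o)
print(robot.get_obs()['tcp_pos'])
E
```

```text
[433.7652932  -21.83907922 115.14583031]
```

View pics/c2.png

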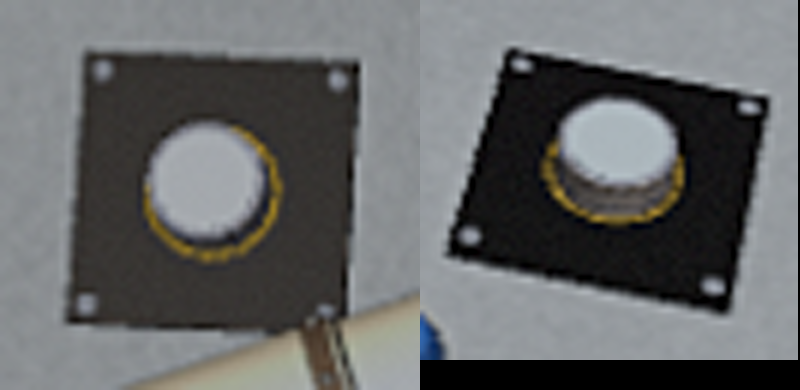

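The condenser stands flat inside the yellow ring. Its face centre is at crop (206,179) in the top view and (618,139) in the scene view. I'll put numbers on its offset from the ring.

```bash
python3 - <<'E'
from h import *
t=pickle.load(open('top.pkl','rb')); s=pickle.load(open('scene.pkl','rb'))
print(at_z(t,193.9,189.4,34),at_z(s,307.6,207.75,34))
# refine: fit bright-face ellipse
for im,(u,v) in((t,(194,189)),(s,(308,208))):
    g=cv2.cvtColor(im['color'],6); r=14; p=cv2.resize(g[v-r:v+r,u-r:u+r],None,fx=4,fy=4,interpolation=cv2.INTER_CUBIC)
    m=(p>(125)).astype(np.uint8); k,l,st,ce=cv2.connectedComponentsWithStats(m); i=l[56,56]
    c=max(cv2.findContours((l==i).astype(np.uint8),0,1)[0],key=len); e=cv2.fitEllipse(c)
    print(e, at_z(im,u-r+(e[0][0]+.5)/4-.5,v-r+(e[0][1]+.5)/4-.5,34))
for i in range(4):
    im=robot.get_image('top'); print(np.round(robot.get_obs()['tcp_pos'],1))
E
```

```text
[557.80314057 193.25858498  34.        ] [555.07454627 195.12871766  34.        ]
((56.9709358215332, 59.5720329284668), (70.02908325195312, 74.36082458496094), 60.94105911254883) [557.42509497 193.35488693  34.        ]
((55.77751922607422, 59.04103469848633), (55.01214599609375, 74.9529800415039), 99.11956024169922) [557.74328551 195.39267367  34.        ]
[436.4 -20.2 115.7]
[438. -19. 116.]
[438.8 -18.3 116. ]
[439.1 -17.8 115.9]
```

```bash
python3 - <<'E'
from h import *
t=pickle.load(open('top.pkl','rb')); s=pickle.load(open('scene.pkl','rb'))
c1=cv2.imread('pics/crop1.png'); s0=cv2.imread('pics/scene0.png')
def fit(img,u,v,r):
    p=cv2.resize(img[v-r:v+r,u-r:u+r],None,fx=3,fy=3,interpolation=cv2.INTER_CUBIC).astype(float)
    c0=np.median(p[3*r-9:3*r+9,3*r-9:3*r+9].reshape(-1,3),0)
    d=np.abs(p-c0).max(2); m=(d<35).astype(np.uint8); m=cv2.morphologyEx(m,cv2.MORPH_OPEN,np.ones((7,7)))
    l=cv2.connectedComponents(m)[1]; c=max(cv2.findContours((l==l[3*r,3*r]).astype(np.uint8),0,1)[0],key=len); e=cv2.fitEllipse(c)
    return u-r+(e[0][0]+.5)/3-.5, v-r+(e[0][1]+.5)/3-.5, np.round(np.array(e[1])/3,1)
for n,a,b,z in [('green',(439,306),(392,275),18),('opal',(710,259),(306,272),18),('amber',(417,65),(379,335),18)]:
    x,y,d=fit(c1,*a,60); x2,y2,d2=fit(s0,*b,28)
    print(n,x,y,d/4.5*3.15,np.round(at_z(t,165+(x+.5)/4.5-.5,160+(y+.5)/4.5-.5,z),1),'|',x2,y2,d2,np.round(at_z(s,(x2+.5)*.64-.5,(y2+.5)*.64-.5,z),1))
E
```

```text
green 438.6360727945964 305.88988240559894 [51.45 51.52] [437.2 -22.3  18. ] | 391.59681701660156 275.8476918538411 [15.1 22.8] [437.9 -20.5  18. ]
opal 709.7399088541666 258.6534678141276 [50.05 51.52] [ 469.5 -214.8   18. ] | 305.90382130940753 273.078862508138 [14.7 22. ] [ 469.3 -213.1   18. ]
amber 417.071533203125 64.0850575764974 [50.19 50.61] [610.4  -8.1  18. ] | 378.2242075602214 334.39837137858075 [18.7 24.8] [610.4  -6.4  18. ]
```

Call:
{"name": "move_arm", "arguments": {"xyz": [[7, -48, 0], [14, -96, 0], [21, -144, 0], [28, -192, 0], [35, -240, 0]], "rotation": [[0, 0, 0], [0, 0, 0], [0, 0, 0], [0, 0, 0], [0, 0, 0]], "hand": [0, 0, 0, 0, 0]}}

```text
t: 9.9
tcp_pos: [555.8, 197.9, 115.3]
eef_rot: [[0.938, -0.347, 0.0], [-0.347, -0.938, -0.0], [0.0, -0.0, -1.0]]
ft_force: [0.9, 0.1, -0.0]
opening: 87.3
grip_force: 0.0
```

Call:
{"name": "move_arm", "arguments": {"xyz": [[0, 0, 0], [0, 0, 10], [0, 0, 40], [0, 0, 65], [0, 0, 80]], "rotation": [[0, 0, 0], [0, 0, 0], [0, 0, 0], [0, 0, 0], [0, 0, 0]], "hand": [0, 0, 0, 0, 0]}}

```text
t: 10.4
tcp_pos: [552.6, 192.9, 32.8]
eef_rot: [[0.937, -0.35, -0.004], [-0.35, -0.937, -0.002], [-0.003, 0.004, -1.0]]
ft_force: [0.3, -0.7, -0.7]
opening: 87.3
grip_force: 0.0
```

Call:
{"name": "move_arm", "arguments": {"xyz": [[0, 0, 10], [0, 0, 15], [0, 0, 18], [0, 0, 18], [0, 0, 18]], "rotation": [[0, 0, 0], [0, 0, 0], [0, 0, 0], [0, 0, 0], [0, 0, 0]], "hand": [0, 0, 0, 0, 0.1]}}

```text
t: 10.9
tcp_pos: [555.3, 194.7, 18.5]
eef_rot: [[0.937, -0.349, 0.001], [-0.349, -0.937, 0.001], [0.001, -0.001, -1.0]]
ft_force: [-0.4, -0.3, -0.9]
opening: 83.8
grip_force: 0.0
```

Call:
{"name": "move_arm", "arguments": {"xyz": [[0, 0, 0], [0, 0, 0], [0, 0, 0], [0, 0, 0], [0, 0, 0]], "rotation": [[0, 0, 0], [0, 0, 0], [0, 0, 0], [0, 0, 0], [0, 0, 0]], "hand": [0.2, 0.3, 0.5, 0.5, 0.5]}}

```text
t: 11.4
tcp_pos: [554.9, 194.5, 18.1]
eef_rot: [[0.937, -0.349, 0.0], [-0.349, -0.937, 0.0], [0.0, -0.0, -1.0]]
ft_force: [0.4, 0.4, 1.3]
opening: 61.3
grip_force: 20.0
```

Call:
{"name": "move_arm", "arguments": {"xyz": [[0, 0, -2], [0, 0, -4], [-1, 0, -4], [-2.7, 0, -4], [-2.7, 0, -4]], "rotation": [[0, 0, 0], [0, 0, 0], [0, 0, 0], [0, 0, 0], [0, 0, 0]], "hand": [0.5, 0.5, 0.5, 0.5, 0.5]}}

```text
t: 11.9
tcp_pos: [551.9, 195.3, 21.5]
eef_rot: [[0.937, -0.349, -0.001], [-0.349, -0.937, -0.0], [-0.0, 0.0, -1.0]]
ft_force: [-0.4, -0.3, -1.1]
opening: 61.4
grip_force: 20.0
```

Call:
{"name": "move_arm", "arguments": {"xyz": [[0, 0, 0], [0, 0, 1], [0, 0, 2], [0, 0, 3], [0, 0, 3.5]], "rotation": [[0, 0, 0], [0, 0, 0], [0, 0, 0], [0, 0, 0], [0, 0, 0]], "hand": [0.5, 0.5, 0.5, 0.5, 0.5]}}

```text
t: 12.4
tcp_pos: [552.2, 195.3, 18.1]
eef_rot: [[0.937, -0.349, -0.0], [-0.349, -0.937, -0.0], [-0.0, 0.0, -1.0]]
ft_force: [-0.6, -0.1, 1.7]
opening: 61.4
grip_force: 20.0
```

Call:
{"name": "move_arm", "arguments": {"xyz": [[0, 0, 0.5], [0, 0, 1], [0, 0, 1], [0, 0, 1], [0, 0, 1]], "rotation": [[0, 0, 0], [0, 0, 0], [0, 0, 0], [0, 0, 0], [0, 0, 0]], "hand": [0.5, 0.5, 0.5, 0.5, 0.5]}}

```text
t: 12.9
tcp_pos: [552.2, 195.3, 18.0]
eef_rot: [[0.937, -0.349, 0.0], [-0.349, -0.937, -0.0], [0.0, 0.0, -1.0]]
ft_force: [-2.1, 0.2, 6.3]
opening: 61.2
grip_force: 20.0
```

Call:
{"name": "move_arm", "arguments": {"xyz": [[0, 0, 0], [0, 0, 0], [0, 0, 0], [0, 0, 0], [0, 0, 0]], "rotation": [[0, 0, 0], [0, 0, 0], [0, 0, 0], [0, 0, 0], [0, 0, 0]], "hand": [0.26, 0.22, 0.1, 0, 0]}}

```text
t: 13.4
tcp_pos: [552.4, 195.4, 17.1]
eef_rot: [[0.937, -0.349, 0.0], [-0.349, -0.937, 0.0], [-0.0, -0.0, -1.0]]
ft_force: [0.6, 1.3, -0.5]
opening: 83.0
grip_force: 0.0
```

Call:
{"name": "move_arm", "arguments": {"xyz": [[0, 0, 0], [0, 0, -20], [0, 0, -60], [0, 0, -100], [0, 0, -100]], "rotation": [[0, 0, 0], [0, 0, 0], [0, 0, 0], [0, 0, 0], [0, 0, 0]], "hand": [0, 0, 0, 0, 0]}}

```text
t: 13.9
tcp_pos: [556.1, 197.3, 123.7]
eef_rot: [[0.937, -0.348, 0.012], [-0.348, -0.938, 0.006], [0.009, -0.01, -1.0]]
ft_force: [1.1, -0.2, -0.6]
opening: 86.7
grip_force: 0.0
```

Call:
{"name": "move_arm", "arguments": {"xyz": [[-6.4, 48.6, 0], [-12.8, 97.2, 0], [-19.2, 145.8, 0], [-25.6, 194.4, 0], [-31.8, 243.2, 0]], "rotation": [[0, 0, 0], [0, 0, 0], [0, 0, 0], [0, 0, 0], [0, 0, 0]], "hand": [0, 0, 0, 0, 0]}}

```text
t: 14.4
tcp_pos: [436.2, -22.8, 117.1]
eef_rot: [[0.937, -0.349, 0.0], [-0.349, -0.937, 0.0], [0.0, -0.0, -1.0]]
ft_force: [1.0, -1.4, -0.0]
opening: 87.0
grip_force: 0.0
```

```bash
python3 - <<'E'
from h import *
t=grab('top'); s=grab('scene')
for im,(u,v) in((t,(194,190)),(s,(308,208))):
    g=cv2.cvtColor(im['color'],6); r=14; p=cv2.resize(g[v-r:v+r,u-r:u+r],None,fx=4,fy=4,interpolation=cv2.INTER_CUBIC)
    m=(p>(125)).astype(np.uint8); k,l,st,ce=cv2.connectedComponentsWithStats(m); i=l[56,56]
    c=max(cv2.findContours((l==i).astype(np.uint8),0,1)[0],key=len); e=cv2.fitEllipse(c)
    print(e, at_z(im,u-r+(e[0][0]+.5)/4-.5,v-r+(e[0][1]+.5)/4-.5,34))
a=cv2.resize(t['color'][160:225,160:230],None,fx=6,fy=6,interpolation=cv2.INTER_CUBIC)
b=cv2.resize(s['color'][185:245,275:338],None,fx=6,fy=6,interpolation=cv2.INTER_CUBIC)
o=np.zeros((390,800,3),np.uint8); o[:390,:420]=a; o[:360,420:798]=b; cv2.imwrite('pics/c3.png',o)
E
```

```text
((55.31808090209961, 59.329654693603516), (71.39469146728516, 73.12153625488281), 44.05546951293945) [554.41859417 194.61738     34.        ]
((56.88346862792969, 56.559600830078125), (55.37618637084961, 74.8475112915039), 97.87823486328125) [554.97381951 195.89791564  34.        ]
```

View pics/c3.png

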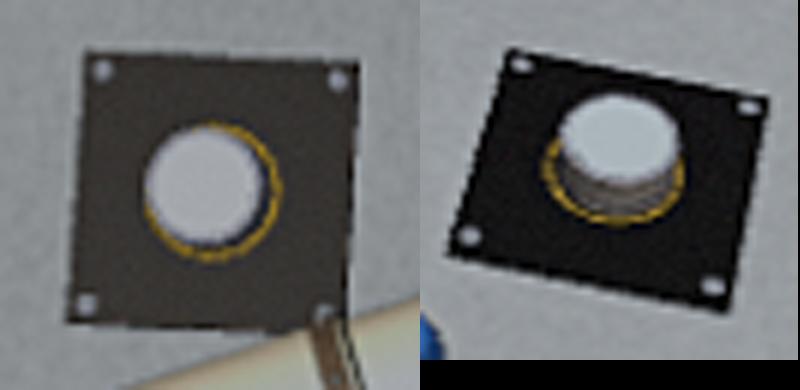

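The condenser is now centred, within about 1 mm: the ring shows evenly around its face at crop (205,183). Next is the green cell.

Call:
{"name": "move_arm", "arguments": {"xyz": [[0, 0, 0], [0, 0, 30], [0, 0, 70], [0, 0, 95], [0, 0, 105]], "rotation": [[0, 0, 0], [0, 0, 0], [0, 0, 0], [0, 0, 0], [0, 0, 0]], "hand": [0, 0, 0, 0, 0]}}

```text
t: 15.0
tcp_pos: [436.9, -20.9, 10.0]
eef_rot: [[0.937, -0.348, -0.004], [-0.348, -0.937, -0.001], [-0.003, 0.003, -1.0]]
ft_force: [0.8, -0.1, 0.7]
opening: 87.1
grip_force: 0.0
```

Call:
{"name": "move_arm", "arguments": {"xyz": [[0, 0, 5], [0, 0, 6], [0, 0, 6], [0, 0, 6], [0, 0, 6]], "rotation": [[0, 0, 0], [0, 0, 0], [0, 0, 0], [0, 0, 0], [0, 0, 0]], "hand": [0, 0, 0.1, 0.15, 0.2]}}

```text
t: 15.5
tcp_pos: [438.2, -21.2, 7.1]
eef_rot: [[0.937, -0.349, 0.002], [-0.349, -0.937, 0.001], [0.002, -0.001, -1.0]]
ft_force: [0.7, 0.3, 0.1]
opening: 73.3
grip_force: 0.0
```

Call:
{"name": "move_arm", "arguments": {"xyz": [[0, 0, 0], [0, 0, 0], [0, 0, 0], [0, 0, 0], [0, 0, 0]], "rotation": [[0, 0, 0], [0, 0, 0], [0, 0, 0], [0, 0, 0], [0, 0, 0]], "hand": [0.25, 0.3, 0.5, 0.5, 0.5]}}

```text
t: 16.0
tcp_pos: [437.5, -21.5, 6.5]
eef_rot: [[0.937, -0.349, -0.0], [-0.349, -0.937, -0.0], [-0.0, 0.0, -1.0]]
ft_force: [-1.2, -1.3, 4.9]
opening: 61.5
grip_force: 20.0
```

Call:
{"name": "move_arm", "arguments": {"xyz": [[0, 0, -15], [0, 0, -50], [0, 0, -90], [0, 0, -110], [0, 0, -110]], "rotation": [[0, 0, 0], [0, 0, 0], [0, 0, 0], [0, 0, 0], [0, 0, 0]], "hand": [0.5, 0.5, 0.5, 0.5, 0.5]}}

```text
t: 16.5
tcp_pos: [439.7, -20.7, 118.9]
eef_rot: [[0.937, -0.349, 0.007], [-0.349, -0.937, 0.002], [0.006, -0.005, -1.0]]
ft_force: [0.2, -0.5, -1.4]
opening: 61.3
grip_force: 20.0
```

Call:
{"name": "move_arm", "arguments": {"xyz": [[3, -20, 0], [9, -60, 0], [15, -105, 0], [21, -150, 0], [27, -195, 0]], "rotation": [[0, 0, 0], [0, 0, 0], [0, 0, 0], [0, 0, 0], [0, 0, 0]], "hand": [0.5, 0.5, 0.5, 0.5, 0.5]}}

```text
t: 17.0
tcp_pos: [530.6, 153.2, 114.2]
eef_rot: [[0.937, -0.35, -0.003], [-0.35, -0.937, -0.001], [-0.002, 0.002, -1.0]]
ft_force: [1.5, -0.5, -1.4]
opening: 61.4
grip_force: 20.0
```

Call:
{"name": "move_arm", "arguments": {"xyz": [[5, -32, 0], [7.3, -48.1, 0], [7.3, -48.1, 0], [7.3, -48.1, 0], [7.3, -48.1, 15]], "rotation": [[0, 0, 0], [0, 0, 0], [0, 0, 0], [0, 0, 0], [0, 0, 0]], "hand": [0.5, 0.5, 0.5, 0.5, 0.5]}}

```text
t: 17.5
tcp_pos: [555.0, 194.1, 102.0]
eef_rot: [[0.937, -0.349, 0.002], [-0.349, -0.937, 0.001], [0.002, -0.002, -1.0]]
ft_force: [1.3, 0.5, -1.0]
opening: 61.4
grip_force: 20.0
```

Call:
{"name": "move_arm", "arguments": {"xyz": [[0, 0, 20], [0, 0, 38], [0, 0, 48], [0, 0, 54], [0, 0, 54]], "rotation": [[0, 0, 0], [0, 0, 0], [0, 0, 0], [0, 0, 0], [0, 0, 0]], "hand": [0.5, 0.5, 0.5, 0.5, 0.5]}}

```text
t: 18.0
tcp_pos: [554.1, 193.7, 46.6]
eef_rot: [[0.937, -0.35, -0.001], [-0.35, -0.937, -0.001], [-0.001, 0.001, -1.0]]
ft_force: [1.2, 0.6, -1.3]
opening: 61.4
grip_force: 20.0
```

Call:
{"name": "move_arm", "arguments": {"xyz": [[0, 0, 0], [0, 0, 2], [0, 0, 4], [0, 0, 5], [0, 0, 5.5]], "rotation": [[0, 0, 0], [0, 0, 0], [0, 0, 0], [0, 0, 0], [0, 0, 0]], "hand": [0.5, 0.5, 0.5, 0.5, 0.5]}}

```text
t: 18.5
tcp_pos: [554.6, 194.5, 41.8]
eef_rot: [[0.937, -0.349, 0.0], [-0.349, -0.937, 0.0], [0.0, -0.0, -1.0]]
ft_force: [-0.2, -0.2, -0.7]
opening: 61.5
grip_force: 20.0
```

Call:
{"name": "move_arm", "arguments": {"xyz": [[0, 0, 0], [0, 0, 0.3], [0, 0, 0.6], [0, 0, 0.6], [0, 0, 0.6]], "rotation": [[0, 0, 0], [0, 0, 0], [0, 0, 0], [0, 0, 0], [0, 0, 0]], "hand": [0.5, 0.5, 0.5, 0.5, 0.5]}}

```text
t: 19.0
tcp_pos: [554.6, 194.4, 41.1]
eef_rot: [[0.937, -0.349, -0.0], [-0.349, -0.937, -0.0], [-0.0, 0.0, -1.0]]
ft_force: [-0.2, -0.2, -1.9]
opening: 60.8
grip_force: 20.0
```

Call:
{"name": "move_arm", "arguments": {"xyz": [[0, 0, 0.3], [0, 0, 0.6], [0, 0, 0.9], [0, 0, 0.9], [0, 0, 0.9]], "rotation": [[0, 0, 0], [0, 0, 0], [0, 0, 0], [0, 0, 0], [0, 0, 0]], "hand": [0.5, 0.5, 0.5, 0.5, 0.5]}}

```text
t: 19.5
tcp_pos: [554.6, 194.4, 40.5]
eef_rot: [[0.937, -0.349, 0.0], [-0.349, -0.937, -0.0], [0.0, -0.0, -1.0]]
ft_force: [-0.7, 0.4, 2.0]
opening: 61.4
grip_force: 20.0
```

Call:
{"name": "move_arm", "arguments": {"xyz": [[0, 0, 0.3], [0, 0, 0.3], [0, 0, 0.3], [0, 0, 0.3], [0, 0, 0.3]], "rotation": [[0, 0, 0], [0, 0, 0], [0, 0, 0], [0, 0, 0], [0, 0, 0]], "hand": [0.5, 0.26, 0.2, 0.1, 0]}}

```text
t: 20.0
tcp_pos: [554.6, 194.4, 39.7]
eef_rot: [[0.937, -0.349, -0.0], [-0.349, -0.937, -0.0], [-0.0, 0.0, -1.0]]
ft_force: [0.2, -0.6, 0.4]
opening: 78.7
grip_force: 0.0
```

Call:
{"name": "move_arm", "arguments": {"xyz": [[0, 0, 0], [0, 0, -20], [0, 0, -50], [0, 0, -80], [0, 0, -80]], "rotation": [[0, 0, 0], [0, 0, 0], [0, 0, 0], [0, 0, 0], [0, 0, 0]], "hand": [0, 0, 0, 0, 0]}}

```text
t: 20.5
tcp_pos: [557.5, 195.9, 124.7]
eef_rot: [[0.937, -0.348, 0.009], [-0.348, -0.937, 0.004], [0.007, -0.007, -1.0]]
ft_force: [0.2, 0.5, 0.6]
opening: 87.2
grip_force: 0.0
```

Call:
{"name": "move_arm", "arguments": {"xyz": [[6.3, 41.2, 0], [12.6, 82.4, 0], [18.9, 123.6, 0], [25.2, 164.8, 0], [31.5, 206, 0]], "rotation": [[0, 0, 0], [0, 0, 0], [0, 0, 0], [0, 0, 0], [0, 0, 0]], "hand": [0, 0, 0, 0, 0]}}

```text
t: 21.0
tcp_pos: [511.3, -11.1, 119.5]
eef_rot: [[0.937, -0.349, -0.001], [-0.349, -0.937, -0.0], [-0.001, 0.0, -1.0]]
ft_force: [1.2, 0.6, 0.6]
opening: 86.9
grip_force: 0.0
```

Call:
{"name": "move_arm", "arguments": {"xyz": [[6.3, 41.2, 0], [12.6, 82.4, 0], [18.9, 123.6, 0], [25.2, 164.8, 0], [31.4, 206.4, 0]], "rotation": [[0, 0, 0], [0, 0, 0], [0, 0, 0], [0, 0, 0], [0, 0, 0]], "hand": [0, 0, 0, 0, 0]}}

```text
t: 21.5
tcp_pos: [468.7, -215.5, 119.6]
eef_rot: [[0.937, -0.349, -0.0], [-0.349, -0.937, 0.0], [-0.0, -0.0, -1.0]]
ft_force: [0.7, -0.1, 0.5]
opening: 87.2
grip_force: 0.0
```

```bash
python3 - <<'E'
from h import *
t=grab('top'); s=grab('scene')
for im,(u,v) in((t,(193,189)),(s,(308,202))):
    h=cv2.cvtColor(im['color'],cv2.COLOR_BGR2HSV); r=16; p=cv2.resize(h[v-r:v+r,u-r:u+r],None,fx=4,fy=4,interpolation=cv2.INTER_LINEAR)
    m=cv2.inRange(p,(45,90,50),(90,255,255))
    c=max(cv2.findContours(m,0,1)[0],key=len); e=cv2.fitEllipse(c)
    print(e, at_z(im,u-r+(e[0][0]+.5)/4-.5,v-r+(e[0][1]+.5)/4-.5,52))
a=cv2.resize(t['color'][160:225,160:230],None,fx=6,fy=6,interpolation=cv2.INTER_CUBIC)
b=cv2.resize(s['color'][185:245,275:338],None,fx=6,fy=6,interpolation=cv2.INTER_CUBIC)
o=np.zeros((390,800,3),np.uint8); o[:390,:420]=a; o[:360,420:798]=b; cv2.imwrite('pics/c4.png',o)
E
```

```text
((64.56395721435547, 67.24908447265625), (67.90599822998047, 70.64627838134766), 43.062416076660156) [554.84618155 194.38705718  52.        ]
((66.57452392578125, 72.40372467041016), (51.87289810180664, 71.45355987548828), 95.84245300292969) [553.92680296 195.61071805  52.        ]
```

View pics/c4.png

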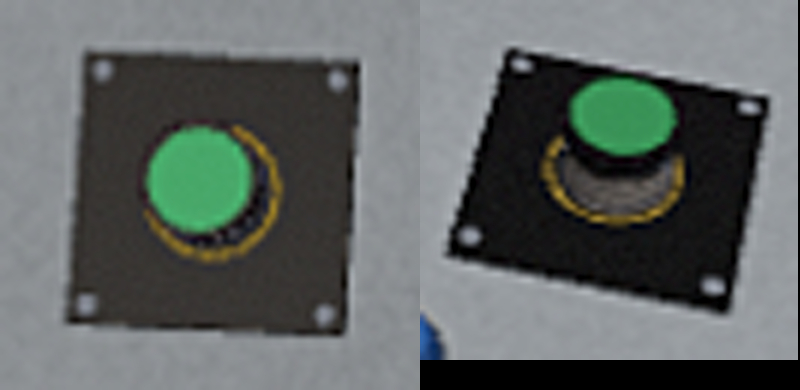

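The green cell is flat on the condenser and centred, within about 1 mm (face at crop (199,180) in the top view). Next is the opal.

Call:
{"name": "move_arm", "arguments": {"xyz": [[0, 0, 0], [0, 0, 30], [0, 0, 70], [0, 0, 98], [0, 0, 108]], "rotation": [[0, 0, 0], [0, 0, 0], [0, 0, 0], [0, 0, 0], [0, 0, 0]], "hand": [0, 0, 0, 0, 0]}}

```text
t: 22.1
tcp_pos: [467.7, -212.5, 9.2]
eef_rot: [[0.938, -0.348, -0.006], [-0.348, -0.938, 0.001], [-0.006, 0.001, -1.0]]
ft_force: [-1.2, -0.1, -0.3]
opening: 87.1
grip_force: 0.0
```

Call:
{"name": "move_arm", "arguments": {"xyz": [[0, 0, 4], [0, 0, 5.7], [0, 0, 5.7], [0, 0, 5.7], [0, 0, 5.7]], "rotation": [[0, 0, 0], [0, 0, 0], [0, 0, 0], [0, 0, 0], [0, 0, 0]], "hand": [0, 0, 0.1, 0.15, 0.2]}}

```text
t: 22.6
tcp_pos: [470.2, -214.1, 7.2]
eef_rot: [[0.937, -0.349, 0.002], [-0.349, -0.937, -0.0], [0.002, -0.0, -1.0]]
ft_force: [0.8, 0.4, 0.2]
opening: 73.5
grip_force: 0.0
```

Call:
{"name": "move_arm", "arguments": {"xyz": [[0, 0, 0], [0, 0, 0], [0, 0, 0], [0, 0, 0], [0, 0, 0]], "rotation": [[0, 0, 0], [0, 0, 0], [0, 0, 0], [0, 0, 0], [0, 0, 0]], "hand": [0.25, 0.3, 0.5, 0.5, 0.5]}}

```text
t: 23.1
tcp_pos: [469.6, -214.1, 6.5]
eef_rot: [[0.937, -0.349, 0.0], [-0.349, -0.937, -0.0], [0.0, 0.0, -1.0]]
ft_force: [-0.5, -1.0, 3.6]
opening: 61.0
grip_force: 20.0
```

Call:
{"name": "move_arm", "arguments": {"xyz": [[0, 0, -15], [0, 0, -50], [0, 0, -90], [0, 0, -115], [0, 0, -115]], "rotation": [[0, 0, 0], [0, 0, 0], [0, 0, 0], [0, 0, 0], [0, 0, 0]], "hand": [0.5, 0.5, 0.5, 0.5, 0.5]}}

```text
t: 23.6
tcp_pos: [472.1, -214.4, 125.0]
eef_rot: [[0.937, -0.349, 0.008], [-0.349, -0.937, -0.002], [0.008, -0.001, -1.0]]
ft_force: [0.9, -0.2, -0.3]
opening: 61.5
grip_force: 20.0
```

Call:
{"name": "move_arm", "arguments": {"xyz": [[-3, -20, 0], [-9, -60, 0], [-16, -105, 0], [-23, -150, 0], [-30, -195, 0]], "rotation": [[0, 0, 0], [0, 0, 0], [0, 0, 0], [0, 0, 0], [0, 0, 0]], "hand": [0.5, 0.5, 0.5, 0.5, 0.5]}}

```text
t: 24.1
tcp_pos: [508.6, -19.2, 119.9]
eef_rot: [[0.937, -0.35, -0.002], [-0.35, -0.937, -0.0], [-0.002, 0.001, -1.0]]
ft_force: [0.8, 0.1, -0.3]
opening: 61.4
grip_force: 20.0
```

Call:
{"name": "move_arm", "arguments": {"xyz": [[-7, -45, 0], [-14, -90, 0], [-21, -135, 0], [-28, -180, 0], [-31, -205, 0]], "rotation": [[0, 0, 0], [0, 0, 0], [0, 0, 0], [0, 0, 0], [0, 0, 0]], "hand": [0.5, 0.5, 0.5, 0.5, 0.5]}}

```text
t: 24.6
tcp_pos: [551.8, 185.1, 119.5]
eef_rot: [[0.938, -0.347, -0.002], [-0.347, -0.938, -0.0], [-0.001, 0.001, -1.0]]
ft_force: [-0.6, -0.3, -0.9]
opening: 61.2
grip_force: 20.0
```

Call:
{"name": "move_arm", "arguments": {"xyz": [[-1.9, -12.4, 0], [-1.9, -12.4, 0], [-1.9, -12.4, 0], [-1.9, -12.4, 0], [-1.9, -12.4, 0]], "rotation": [[0, 0, 0], [0, 0, 0], [0, 0, 0], [0, 0, 0], [0, 0, 0]], "hand": [0.5, 0.5, 0.5, 0.5, 0.5]}}

```text
t: 25.1
tcp_pos: [554.4, 193.1, 121.4]
eef_rot: [[0.936, -0.351, -0.0], [-0.351, -0.936, -0.0], [-0.0, 0.0, -1.0]]
ft_force: [0.5, -0.5, -1.6]
opening: 61.1
grip_force: 20.0
```

Call:
{"name": "move_arm", "arguments": {"xyz": [[0, 0, 15], [0, 0, 35], [0, 0, 48], [0, 0, 56], [0, 0, 56]], "rotation": [[0, 0, 0], [0, 0, 0], [0, 0, 0], [0, 0, 0], [0, 0, 0]], "hand": [0.5, 0.5, 0.5, 0.5, 0.5]}}

```text
t: 25.6
tcp_pos: [554.0, 193.7, 64.2]
eef_rot: [[0.937, -0.35, -0.002], [-0.35, -0.937, -0.001], [-0.001, 0.002, -1.0]]
ft_force: [-0.6, -0.3, -1.0]
opening: 61.6
grip_force: 20.0
```

Call:
{"name": "move_arm", "arguments": {"xyz": [[0, 0, 0], [0, 0, 2], [0, 0, 4], [0, 0, 5.5], [0, 0, 6]], "rotation": [[0, 0, 0], [0, 0, 0], [0, 0, 0], [0, 0, 0], [0, 0, 0]], "hand": [0.5, 0.5, 0.5, 0.5, 0.5]}}

```text
t: 26.1
tcp_pos: [554.5, 194.4, 59.2]
eef_rot: [[0.937, -0.349, -0.0], [-0.349, -0.937, -0.0], [-0.0, 0.0, -1.0]]
ft_force: [-0.7, 0.0, -0.8]
opening: 61.2
grip_force: 20.0
```

Call:
{"name": "move_arm", "arguments": {"xyz": [[0, 0, 0], [0, 0, 0.3], [0, 0, 0.6], [0, 0, 0.6], [0, 0, 0.6]], "rotation": [[0, 0, 0], [0, 0, 0], [0, 0, 0], [0, 0, 0], [0, 0, 0]], "hand": [0.5, 0.5, 0.5, 0.5, 0.5]}}

```text
t: 26.6
tcp_pos: [554.6, 194.4, 58.7]
eef_rot: [[0.937, -0.349, 0.0], [-0.349, -0.937, -0.0], [0.0, 0.0, -1.0]]
ft_force: [0.3, 0.3, -1.4]
opening: 61.5
grip_force: 20.0
```

Call:
{"name": "move_arm", "arguments": {"xyz": [[0, 0, 0.3], [0, 0, 0.6], [0, 0, 0.7], [0, 0, 0.7], [0, 0, 0.7]], "rotation": [[0, 0, 0], [0, 0, 0], [0, 0, 0], [0, 0, 0], [0, 0, 0]], "hand": [0.5, 0.5, 0.5, 0.5, 0.5]}}

```text
t: 27.1
tcp_pos: [554.7, 194.5, 58.5]
eef_rot: [[0.937, -0.349, 0.0], [-0.349, -0.937, 0.0], [0.0, -0.0, -1.0]]
ft_force: [-1.5, 0.4, 5.3]
opening: 60.9
grip_force: 20.0
```

Call:
{"name": "move_arm", "arguments": {"xyz": [[0, 0, 0], [0, 0, 0], [0, 0, 0], [0, 0, 0], [0, 0, 0]], "rotation": [[0, 0, 0], [0, 0, 0], [0, 0, 0], [0, 0, 0], [0, 0, 0]], "hand": [0.26, 0.22, 0.1, 0, 0]}}

```text
t: 27.6
tcp_pos: [554.6, 194.4, 57.7]
eef_rot: [[0.937, -0.349, -0.0], [-0.349, -0.937, -0.0], [-0.0, 0.0, -1.0]]
ft_force: [-0.2, -0.9, -0.1]
opening: 82.6
grip_force: 0.0
```

Call:
{"name": "move_arm", "arguments": {"xyz": [[0, 0, 0], [0, 0, -20], [0, 0, -50], [0, 0, -80], [0, 0, -80]], "rotation": [[0, 0, 0], [0, 0, 0], [0, 0, 0], [0, 0, 0], [0, 0, 0]], "hand": [0, 0, 0, 0, 0]}}

```text
t: 28.1
tcp_pos: [557.4, 195.8, 142.8]
eef_rot: [[0.937, -0.348, 0.009], [-0.348, -0.937, 0.004], [0.007, -0.007, -1.0]]
ft_force: [0.1, -0.6, 0.8]
opening: 86.8
grip_force: 0.0
```

Call:
{"name": "move_arm", "arguments": {"xyz": [[6, 40, 0], [12, 82, 0], [18, 123, 0], [25, 164, 0], [31, 206, 0]], "rotation": [[0, 0, 0], [0, 0, 0], [0, 0, 0], [0, 0, 0], [0, 0, 0]], "hand": [0, 0, 0, 0, 0]}}

```text
t: 28.6
tcp_pos: [510.9, -10.9, 137.5]
eef_rot: [[0.937, -0.349, -0.0], [-0.349, -0.937, -0.0], [-0.0, 0.0, -1.0]]
ft_force: [0.0, -0.3, -0.1]
opening: 86.6
grip_force: 0.0
```

Call:
{"name": "move_arm", "arguments": {"xyz": [[6, 40, 0], [12, 82, 0], [18, 123, 0], [25, 164, 0], [25, 164, 0]], "rotation": [[0, 0, 0], [0, 0, 0], [0, 0, 0], [0, 0, 0], [0, 0, 0]], "hand": [0, 0, 0, 0, 0]}}

```text
t: 29.1
tcp_pos: [476.2, -175.3, 137.3]
eef_rot: [[0.935, -0.355, -0.002], [-0.355, -0.935, -0.0], [-0.001, 0.001, -1.0]]
ft_force: [0.4, 1.3, -0.8]
opening: 87.4
grip_force: 0.0
```

```bash
python3 - <<'E'
from h import *
t=grab('top'); s=grab('scene')
for im,(u,v) in((t,(192,188)),(s,(308,197))):
    g=cv2.cvtColor(im['color'],6); r=12; p=cv2.resize(g[v-r:v+r,u-r:u+r],None,fx=4,fy=4,interpolation=cv2.INTER_CUBIC)
    m=(p>120).astype(np.uint8); l=cv2.connectedComponents(m)[1]
    c=max(cv2.findContours((l==l[48,48]).astype(np.uint8),0,1)[0],key=len); e=cv2.fitEllipse(c)
    print(e, at_z(im,u-r+(e[0][0]+.5)/4-.5,v-r+(e[0][1]+.5)/4-.5,70))
a=cv2.resize(t['color'][160:225,160:230],None,fx=6,fy=6,interpolation=cv2.INTER_CUBIC)
b=cv2.resize(s['color'][180:240,275:338],None,fx=6,fy=6,interpolation=cv2.INTER_CUBIC)
o=np.zeros((390,800,3),np.uint8); o[:390,:420]=a; o[:360,420:798]=b; cv2.imwrite('pics/c5.png',o)
E
```

```text
((49.52523422241211, 51.37581253051758), (67.99805450439453, 68.63624572753906), 51.4844970703125) [555.02628622 194.31503725  70.        ]
((52.27976989746094, 62.06117248535156), (48.96154022216797, 69.0118408203125), 97.20166778564453) [555.13486934 195.60873089  70.        ]
```

View pics/c5.png

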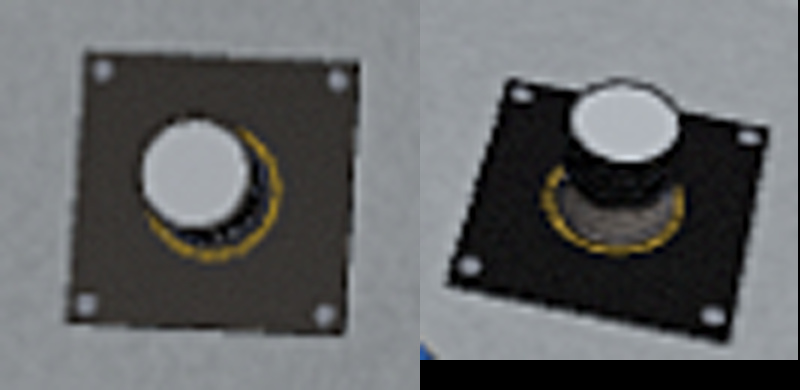

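The stack is upright and centred, with the opal at (555.1, 195.0) against the ring centre at (554.6, 194.4). The gripper is clear of it, so I'm handing in.

```bash
python3 -c "from bench import robot; print(robot.job_done())"
```

```text
the job is handed in; nothing more can be done
None
```

The condenser, heat-glass and opal cells are stacked in that order on the smaller plate, each measured within about 1 mm of the yellow circle's centre; I handed the job in with the gripper clear, at about 29 s, and the judge's verdict was not shown.

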